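# Lock the carving stand and build the plinth

## Robot

A 6-joint arm with a two-finger parallel gripper is mounted at the origin on the work surface. World frame = base frame: x ahead of the robot, y to its left, z up, the work surface at z = 0. Lengths are in m, angles in rad, forces in N, time in s.
With the tool pointing down it reaches from about 0.35 to 0.975 m from the base axis. Payload 7.1 kg.
Tool frame: the origin (TCP) lies midway between the tips of the shut fingers; the grasp point (between the pads) lies 19 mm behind it; z points along the fingers, y is the line along which they close (so a half turn about z gives the same grasp; the last joint's range is limited). The gripper opens to 88 mm and grips with 3 to 60 N. Pads are 20 mm wide; open, the fingers measure 115 mm over their backs; the gripper's body (75 mm by 178 mm) begins 61 mm behind the grasp point.
Start: joints at [-1.322, 0.423, 1.63, -0, 1.089, -0.019], TCP at [0.165, -0.603, 0.223] pointing down, gripper open.
Joint ranges: [-3, 3], [-0.9, 2.11], [0.09, 2.58], [-1.31, 4.45], [0.11, 2.69], [-2.54, 2.54]. Speed limits (rad/s): [2.39, 2.39, 3.01, 3.14, 3.14, 3.14].

## Interface

Orientations are given as a unit quaternion [w, x, y, z].
In Python, from station import move_pose, movel, movej, command_gripper, wait, inverse_kinematics, read_camera, camera_info, MotionError, job_done, get_time, get_joint_pos, get_qvel, get_effort, get_tcp_pos, get_ee_rot, get_ft_force, get_ft_torque, get_grip_width, get_finger_force gives the robot as it stands. Calls block until the motion is done:
- move_pose(position, orientation): joint-space move of the TCP to a pose.
- movel(position, frame=None, v=0.15, until_force=None): straight line of the TCP; frame=None keeps the orientation; v is the mean speed in m/s. With until_force (N) it stops when the force on the tool has changed by that much, and returns True; else False.
- movej(angles): joint-space move.
- command_gripper(opening): opening from 0.0 (shut) to 1.0 (fully open); the grip force is fixed at half the most; returns when the fingers have stopped.
- wait(seconds).
- inverse_kinematics(position, orientation): joint angles nearest the present ones, or None.
- read_camera(name): name is "side" or "top" or "wrist"; returns the picture (480x640x3 uint8, red, green, blue); there is no depth.
- camera_info(name): a dict with "intrinsics" (3x3 intrinsics, pixels), "T" (4x4, takes a point from camera to world coordinates); the wrist camera has in their place "tool_from_camera" (4x4, takes a point from camera to tool coordinates, whose origin is the TCP and whose axes are the flange's). Camera axes: x right, y up, looking along -z (the intrinsics and any distortion apply to the point x, -y, -z); pixel columns grow to the right and rows downward; lengths in m; the calibration is good to about 2 mm. A picture is of the moment at which its call begins: read the wrist's pose just before it. camera_info takes no time and is no camera call.
A pose or a line that the arm cannot do raises MotionError and nothing moves.
- job_done(): hands the job in; it is judged then, once.
Readings, each from a call of its own:
- get_time(): time.
- get_joint_pos(): joint angles.
- get_qvel(): joint speeds.
- get_effort(): joint torques, N m.
- get_tcp_pos(): TCP position.
- get_ee_rot(): TCP orientation.
- get_ft_force(): force on the tool from outside, world axes, zero at the start.
- get_ft_torque(): the same for the moment, N m.
- get_grip_width(): opening from 0.0 (shut) to 1.0 (fully open).
- get_finger_force(): force on a finger pad.
Only numpy, scipy, OpenCV 4.12 (cv2) and the standard library are available. Lean on these libraries where they do the work, as an engineer would, in place of code of your own. Each camera call takes 0.05 s, during which the arm holds its last target. There are 200 camera calls.

## Task

Pick up the mallet and knock the carving stand's sprung locking pin down with the mallet's head until it stays fully home, then stand the mallet back upright on its round cork pad, with the whole head on the pad. After that lay the large wooden disc flat on the middle of the stand's round plate and the small disc flat on the middle of the large one, the way they are lying now. Nothing but the mallet may push the pin; leave the carved figure, the tin and the gouge where they are.

Things in the scene. Friction and masses are not known exactly. Their poses are not given: they have to be found in the camera images.
- stand: carving stand, fixed: wooden board 150 (x) x 240 (y) x 20 mm. On it at y +60 mm a round dark wooden plate, 90 mm across, top 32 mm above the bench; at y -60 mm a steel bush, 40 mm across, top 45 mm above the bench, in which the locking pin slides. Origin: centre of the board's underside, on the bench; z up
- plate_top (a point): centre of the top face of the stand's round plate, 32 mm above the bench
- lock_pin: steel locking pin standing out of the bush, flat round head 28 mm across, 10 mm thick. Origin: centre of the head's top face; z up. Slides straight down 16 mm: top 71 mm above the bench when up, 55 mm fully home (head on the bush). An over-centre spring pushes it back up (about 8 N) until it is 10 mm down; past that it snaps home and stays
- pad: round cork pad, fixed, 120 mm across, 6 mm thick: the mallet's place. Origin: centre of its underside, on the bench
- mallet: wooden mallet, about 0.35 kg, standing on the pad on its round head (56 mm across, 80 mm high). Origin: centre of the head's lower face, the striking face; z up the head's axis. The level handle runs along -x: flat-sided, 20 mm wide (y), 26 mm high, middle line at z = 42 mm, from x = -28 to -166 mm, 32 mm ball at its end. Centre of mass about x = -14 mm
- disc_large: large plain wooden disc, 66 mm across, 22 mm thick, lying flat on the bench. Origin: centre of its underside; z up
- disc_small: small plain wooden disc, 46 mm across, 22 mm thick, lying flat on the bench. Origin: centre of its underside; z up
- figure: bystander: small turned wooden figure, 56 mm across the foot, 113 mm high, standing. Origin: centre of its underside
- tin: bystander: plain steel tin, 64 mm across, 90 mm high, standing. Origin: centre of its underside
- gouge: bystander: gouge lying on the bench, 240 mm long, up to 33 mm high, wooden handle towards its own -x with a ball end, steel blade towards +x. Origin: at the joint of handle and blade, at bench height
Not all that is in view belongs to the job. What is shaped like the mallet but green or red is not meant.

How it is judged:
On the way, in this order (a step that is already met when the one before it is completed fails the run):
1. the locking pin is knocked fully home while the mallet is off its pad (z of lock_pin in the frame of stand below 0.058 m and z of mallet in the frame of pad above 0.02 m), for 0.05 s.
2. the mallet stands upright on its pad, released (horizontal distance between mallet and pad below 0.034 m and angle between mallet's own z axis and vertical below 0.08 rad and z of mallet in the frame of pad below 0.01 m and contact force between the fingers and mallet below 0.1 N and linear speed of mallet below 0.02 m/s and z of lock_pin in the frame of stand below 0.058 m), for 0.2 s.
3. the large disc lies flat and centred on the plate, released (horizontal distance between disc_large and plate_top below 0.008 m and z of disc_large in the frame of plate_top between -0.003 and 0.004 m and angle between disc_large's own z axis and vertical below 0.06 rad and contact force between the fingers and disc_large below 0.1 N and linear speed of disc_large below 0.02 m/s), for 0.2 s.
4. the small disc lies flat and centred on the large one, released (horizontal distance between disc_small and disc_large below 0.008 m and z of disc_small in the frame of disc_large between 0.019 and 0.026 m and angle between disc_small's own z axis and vertical below 0.06 rad and contact force between the fingers and disc_small below 0.1 N and linear speed of disc_small below 0.02 m/s), for 0.2 s.
At the end, for the whole second after the job is handed in: Pin within 3 mm of fully home; mallet upright on its head (0.08 rad) with its axis within 34 mm of the pad's centre; large disc flat on the plate, centres within 8 mm; small disc flat on the large one, centres within 8 mm; all released and at rest (all of step 2 and all of step 3 and all of step 4); the robot touches nothing.
It fails at once if the robot itself pushes the pin (contact force between any of the fingers, the arm and lock_pin above 1 N).
It fails at once if a disc or a bystander is pushed against the pin (contact force between any of disc_large, disc_small, figure, tin, gouge and lock_pin above 1 N).
It fails at once if the figure, the tin or the gouge is moved by more than 30 mm or knocked over (distance of any of figure, tin, gouge from where it was at the start of the episode above 0.03 m or angle between any of figure, tin's own z axis and vertical above 0.5 rad).
It also fails if it takes over 72 s, if anything falls off the work surface, if the arm or the gripper's body presses on something with over 40 N, if the wrist force passes 120 N, or if a joint passes its speed limit or range.

## Working session

There is one attempt and no reset: what is moved stays moved. The work goes in short steps, each a Python script; the robot and the scene stay as the last script left them, time stands still between calls to the robot, and variables do not carry over. Pictures are saved under pics/ and viewed, at most 10 in all, crops included, and the job is handed in when it is done.

```bash
ls; mkdir -p pics
python3 - <<'E'
from station import *
import cv2,numpy as np
for n in("top","side"):
    cv2.imwrite(f"pics/{n}0.png",read_camera(n)[:,:,::-1]); i=camera_info(n); print(n,{k:np.round(v,4).tolist() if not isinstance(v,str) else v for k,v in i.items()})
print(camera_info("wrist"),get_ee_rot(),get_time())
E
```

```text
pics
top {'intrinsics': [[585.1213, 0.0, 313.898], [0.0, 585.1213, 222.6137], [0.0, 0.0, 1.0]], 'T': [[-0.0135, 0.9911, -0.1321, 0.4037], [-0.9998, -0.0153, -0.013, -0.0859], [-0.0149, 0.1319, 0.9912, 1.1911], [0.0, 0.0, 0.0, 1.0]]}
side {'intrinsics': [[467.2154, 0.0, 312.1248], [0.0, 467.2154, 243.1937], [0.0, 0.0, 1.0]], 'T': [[0.9201, 0.2942, -0.2584, 0.3045], [-0.3914, 0.6705, -0.6303, -0.6421], [-0.0122, 0.6811, 0.7321, 0.7236], [0.0, 0.0, 0.0, 1.0]]}
{'intrinsics': array([[398.72699539,   0.        , 316.25341086],
       [  0.        , 398.72699539, 240.43747895],
       [  0.        ,   0.        ,   1.        ]]), 'tool_from_camera': array([[ 1.69370337e-03,  9.61123111e-01,  2.76115006e-01,
         7.61933017e-02],
       [ 9.99998566e-01, -1.62302386e-03, -4.84490842e-04,
        -9.95911309e-06],
       [-1.75141019e-05,  2.76115430e-01, -9.61124481e-01,
        -1.61063264e-01],
       [ 0.00000000e+00,  0.00000000e+00,  0.00000000e+00,
         1.00000000e+00]])} [-7.28092784e-04  9.91046793e-01  1.33512982e-01 -8.57705742e-05] 0.1
```

View pics/top0.png

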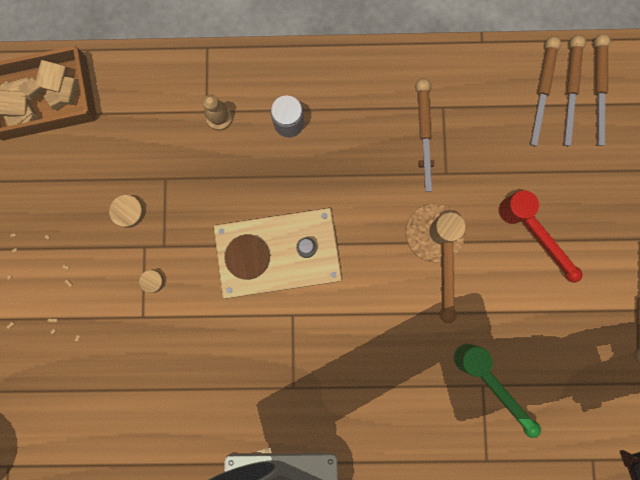

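View pics/side0.png

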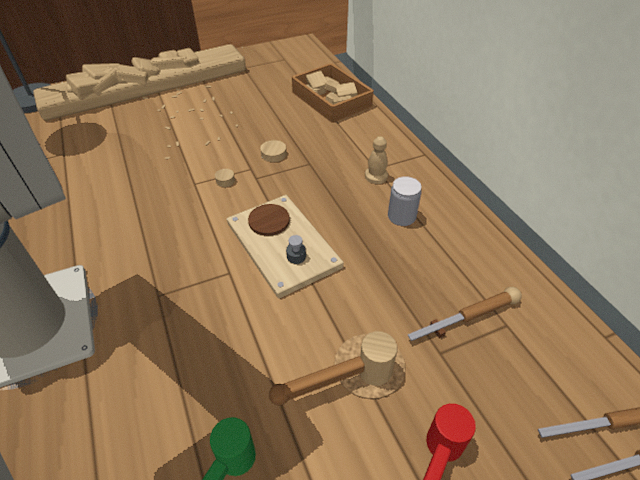

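The top view shows the mallet head at (451,227) with its handle end at (448,314) and the pad around (435,233). The large disc is at (126,210), the small disc at (151,281), the plate at (247,256) and the pin at (307,247). The side view shows the same layout. Next I'll measure with masks.

```bash
cat > h.py <<'E'
from station import *
import cv2,numpy as np
def ray(n,px,z,T=None):
    i=camera_info(n); K=i["intrinsics"]; T=i["T"] if T is None else T
    u=np.linalg.inv(K)@[px[0],px[1],1]; d=T[:3,:3]@[u[0],-u[1],-u[2]]; o=T[:3,3]
    return o+d*(z-o[2])/d[2]
def blob(mask,px,r):
    """largest contour near px; returns contour"""
    m=np.zeros_like(mask); cv2.circle(m,px,r,255,-1); m=cv2.morphologyEx(mask&m,cv2.MORPH_OPEN,np.ones((3,3)))
    cs,_=cv2.findContours(m,cv2.RETR_EXTERNAL,cv2.CHAIN_APPROX_NONE)
    return max(cs,key=cv2.contourArea)
def fit(n,c,z,T=None):
    """circle through contour points cast onto plane z: centre, diameter by area"""
    P=np.array([ray(n,p[0],z,T)[:2] for p in c],np.float32)
    m=cv2.moments(P.reshape(-1,1,2)); a=m["m00"]
    return np.array([m["m10"],m["m01"]])/a, 2*np.sqrt(abs(a)/np.pi), P
def down(yaw): # tool down, tool y axis at angle yaw+90deg reversed; tool x along yaw
    return [0,np.cos(yaw/2),np.sin(yaw/2),0]
E
python3 - <<'E'
from h import *
im=read_camera("top"); cv2.imwrite("pics/t.png",im[:,:,::-1])
hsv=cv2.cvtColor(im,cv2.COLOR_RGB2HSV)
for nm,p in dict(dl=(126,210),bench1=(126,240),ds=(151,281),bench2=(151,300),board=(280,235),plate=(247,256),pin=(307,247),bush=(307,256),mtop=(451,227),handle=(448,280),pad=(420,233),bench3=(400,270),padb=(455,247)).items():
    w=hsv[p[1]-3:p[1]+4,p[0]-3:p[0]+4].reshape(-1,3); print(nm,w.mean(0).round(),w.std(0).round())
c=np.vstack([cv2.resize(cv2.hconcat([im[180:300,90:290]]),(800,480),interpolation=cv2.INTER_CUBIC)])
d=cv2.resize(im[190:330,390:480],None,fx=4,fy=4,interpolation=cv2.INTER_CUBIC)
cv2.imwrite("pics/c1.png",np.hstack([cv2.resize(im[190:310,90:190],(400,480)),cv2.resize(d,(309,480))])[:,:,::-1])
E
```

```text
dl [ 17. 117. 202.] [1. 2. 6.]
bench1 [ 14. 138. 151.] [1. 4. 4.]
ds [ 17. 117. 193.] [1. 3. 6.]
bench2 [ 15. 139. 165.] [1. 3. 4.]
board [ 18. 101. 206.] [1. 4. 5.]
plate [ 12. 139. 105.] [1. 7. 2.]
pin [103.   9. 163.] [82.  2.  4.]
bush [ 18.  50. 127.] [ 7. 35. 54.]
mtop [ 17. 117. 187.] [1. 3. 6.]
handle [ 14. 153. 148.] [1. 5. 6.]
pad [ 15. 128. 165.] [ 1.  3. 14.]
bench3 [ 15. 139. 169.] [1. 3. 5.]
padb [ 15. 133. 166.] [ 1.  9. 15.]
```

View pics/c1.png

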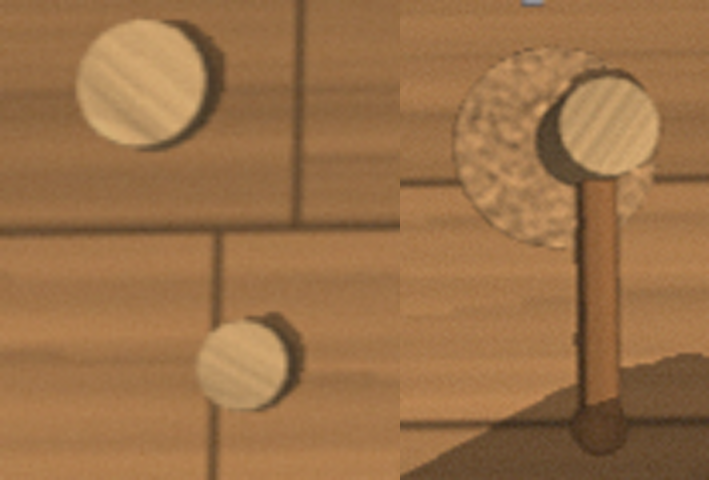

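Run:
```python
from h import *
im=read_camera("top"); hsv=cv2.GaussianBlur(cv2.cvtColor(im,cv2.COLOR_RGB2HSV),(3,3),0)
H,S,V=cv2.split(hsv)
lite=((S<127)&(V>160)).astype(np.uint8)*255
for nm,p,r,z,m,D in [("dl",(126,210),24,.022,lite,66),("ds",(151,281),18,.022,lite,46),("mallet",(451,227),18,.086,lite,56),
  ("plate",(247,256),30,.032,((V<135)).astype(np.uint8)*255,90),("pin",(307,247),12,.071,((S<30)&(V>130)).astype(np.uint8)*255,28)]:
    c=blob(m,p,r); e=cv2.minEnclosingCircle(c); f=fit("top",c,z); print(nm,np.round(e[0],1),"centre",f[0].round(4),"D mm",round(f[1]*1e3,1),"want",D)
c=blob(lite,(278,253),72); _,_,P=fit("top",c,.020); R=cv2.minAreaRect(P); print("board",R); print(cv2.boxPoints(R))
pp=[(390+(x-400)/3.433,190+y/3.429) for x,y in[(453,148),(550,47),(545,248),(485,75),(480,217)]]
Q=np.array([ray("top",p,.006)[:2] for p in pp]); A=np.c_[2*Q,np.ones(len(Q))]; s=np.linalg.lstsq(A,(Q**2).sum(1),rcond=None)[0]
print("pad",s[:2],"R",np.sqrt(s[2]+s[0]**2+s[1]**2))
hm=((S>140)&(V>95)).astype(np.uint8)*255
L=[]
for row in range(248,300,3):
    x=np.where((V[row,435:462]>0)&(S[row,435:462]>145))[0]; 
    if len(x)>5:L.append(ray("top",(435+np.median(x),row),.061)[:2])
L=np.array(L); v=cv2.fitLine(L.astype(np.float32),cv2.DIST_HUBER,0,.01,.01).ravel(); print("handle",v,L[0],L[-1],len(L))
```

```text
dl [124.2 210.4] centre [0.5906 0.3139] D mm 62.8 want 66
ds [149.7 281. ] centre [0.4471 0.259 ] D mm 42.2 want 46
mallet [450.8 227. ] centre [ 0.5393 -0.3315] D mm 51.8 want 56
plate [246.9 256.4] centre [0.4926 0.063 ] D mm 87.3 want 90
pin [305.4 245.7] centre [ 0.5082 -0.0541] D mm 23.5 want 28
board ((0.49975350499153137, 0.0056375861167907715), (0.15070973336696625, 0.23928436636924744), 7.739931106567383)
[[ 0.40897214  0.11404122]
 [ 0.44119817 -0.12306316]
 [ 0.59053487 -0.10276605]
 [ 0.55830884  0.13433833]]
pad [ 0.5361648 -0.3164325] R 0.060193208317478215
handle [ 0.9994848  -0.03209557  0.4455008  -0.3274518 ] [ 0.50082412 -0.32938699] [ 0.40321118 -0.32608196] 18
```

Run:
```python
from h import *
q=down(-.032); m=np.array([.5393,-.3313]); p=np.array([.5081,-.0540])
t0=get_time()
move_pose([*m,.18],q); movel([*m,.037],v=.12); command_gripper(0); print("w",get_grip_width()*88,get_finger_force())
f0=get_ft_force()
movel([*m,.16]); print("lift",get_ft_force()-f0,get_grip_width()*88)
movel([*p,.16],v=.2); movel([*p,.110]); print(get_tcp_pos(),get_ft_force())
cv2.imwrite("pics/pre.png",read_camera("side")[150:400,180:430,::-1])
r=movel([*p,.083],v=.12,until_force=30); print(r,get_tcp_pos(),get_ft_force(),get_grip_width()*88,get_time()-t0)
cv2.imwrite("pics/hit.png",read_camera("side")[150:400,180:430,::-1])
a=np.hstack([cv2.imread("pics/pre.png"),cv2.imread("pics/hit.png")]);cv2.imwrite("pics/ph.png",cv2.resize(a,(800,400)))
```

```text
w 55.83198019610792 30.000135004520416
lift [-0.10972705  1.71379657 -5.05690457] 55.59062937186988
[ 0.50815364 -0.05444645  0.10993029] [ 0.02155656  0.1108311  -4.25231172]
True [ 0.51050552 -0.05445712  0.08379444] [-1.04398385 -0.72103333  6.98978383] 55.7145423248502 7.0
```

View pics/ph.png

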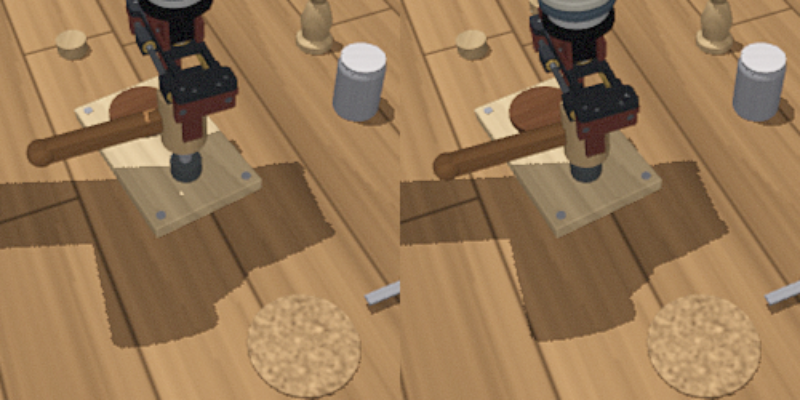

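The mallet is on the pin, which looks home, and the pad is clear. Next I'll lift the mallet, check the pin height across two views and refit the pad.

Run:
```python
from h import *
p=np.array([.5081,-.0540]); q=get_ee_rot()
movel([*p,.15],v=.15); movel([.5362,-.3164+.15,.18],frame=down(-.032),v=.2); wait(.2)
print("slack",get_ft_force(),get_ft_torque(),get_grip_width()*88)
t=read_camera("top"); s=read_camera("side")
# pin head in both views
D=[]
for n,im,c in(("top",t,(306,247)),("side",s,(295,247))):
    hs=cv2.cvtColor(im,cv2.COLOR_RGB2HSV); m=((hs[...,1]<40)&(hs[...,2]>125)).astype(np.uint8)*255
    try:
        b=blob(m,c,14); u=cv2.moments(b); u=(u["m10"]/u["m00"],u["m01"]/u["m00"]); print(n,u,cv2.contourArea(b),[ray(n,u,z)[:2].round(4).tolist() for z in(.055,.071)])
    except Exception as e: print(n,e)
cv2.imwrite("pics/m1.png",cv2.resize(np.hstack([t[190:350,260:480],s[180:340,220:440]]),(800,291))[:,:,::-1])
cv2.imwrite("pics/t2.png",t[:,:,::-1]);cv2.imwrite("pics/s2.png",s[:,:,::-1])
```

```text
slack [ 0.56167339  0.04775266 -4.57342066] [ 0.06577082 -0.07016282  0.01067004] 55.959951671325875
top (309.02811244979915, 248.6698795180723) 207.5 [[0.504, -0.0609], [0.5026, -0.0612]]
side (297.54545454545456, 248.5909090909091) 11.0 [[0.5091, -0.0682], [0.5042, -0.082]]
```

View pics/m1.png

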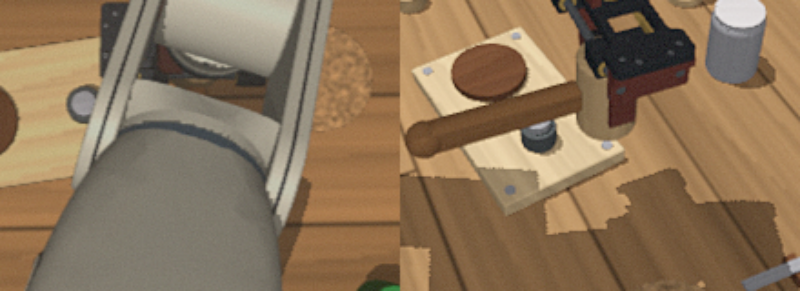

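The pin head now sits down on the bush and the handle is level. Next I'll set the mallet on the pad and look at the discs with the wrist camera.

```bash
cat >> h.py <<'E'
def wristT():
    from scipy.spatial.transform import Rotation as R
    q=get_ee_rot(); T=np.eye(4); T[:3,:3]=R.from_quat([q[1],q[2],q[3],q[0]]).as_matrix(); T[:3,3]=get_tcp_pos()
    return T@camera_info("wrist")["tool_from_camera"]
E
python3 - <<'E'
from h import *
a=np.array([.5362,-.3164]); q=down(-.032)
move_pose([*a,.12],q); movel([*a,.055],v=.15); print(movel([*a,.034],v=.03,until_force=8),get_tcp_pos(),get_ft_force())
command_gripper(1.0); movel([*a,.17])
# hover so that wrist camera (76mm ahead in tool x, tilted) sees discs
move_pose([.44,.285,.30],down(0)); wait(.2)
T=wristT(); im=read_camera("wrist"); cv2.imwrite("pics/w1.png",im[:,:,::-1]); np.save("w1.npy",T)
t=read_camera("top"); cv2.imwrite("pics/t3.png",t[:,:,::-1])
hs=cv2.cvtColor(t,cv2.COLOR_RGB2HSV); m=((hs[...,1]<127)&(hs[...,2]>160)).astype(np.uint8)*255
c=blob(m,(445,230),22); f=fit("top",c,.086); print("mallet",f[:2]); 
K=camera_info("wrist")["intrinsics"]
for nm,w in(("dl",(.5925,.3125)),("ds",(.449,.2575))):
    x=np.linalg.inv(T)@[*w,.022,1]; u=K@[x[0],-x[1],-x[2]]; print(nm,u[:2]/u[2])
E
```

```text
True [ 0.53579089 -0.31627861  0.03484964] [-1.01258332  0.27466601  4.5735503 ]
mallet (array([ 0.53625006, -0.31552904]), np.float64(0.05238765336015851))
dl [288.46775446  47.16019204]
ds [340.65904737 189.44817067]
```

View pics/w1.png

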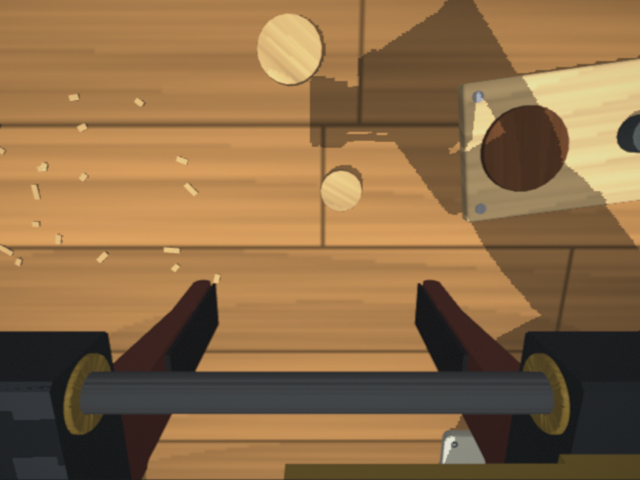

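View pics/t3.png

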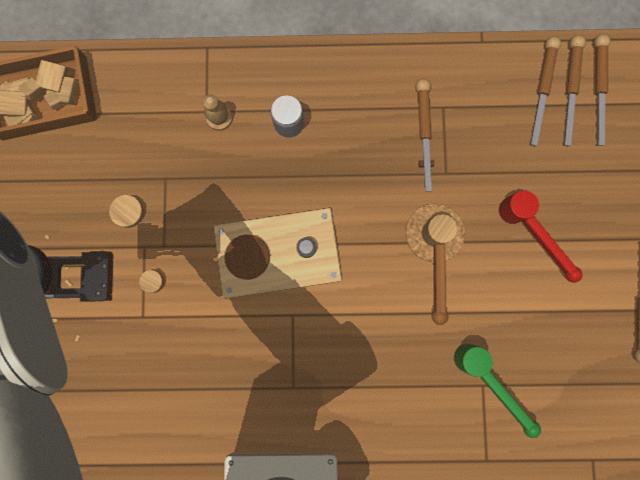

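The mallet stands near the pad's centre, at (442,229) in the top view. In the wrist view the discs are at (290,49) and (341,190), within 2 px of my predictions. Next is the large disc.

```bash
cat >> h.py <<'E'
def place(a,b,zb):
    q=down(0)
    move_pose([*a,.12],q); movel([*a,.005],v=.12); command_gripper(0); print("grip mm",get_grip_width()*88,get_finger_force())
    movel([*a,.15],v=.2); movel([*b,.15],v=.25); movel([*b,zb+.015],v=.15)
    print(movel([*b,zb+.002],v=.03,until_force=5),get_tcp_pos(),get_ft_force())
    command_gripper(1.0); movel([*b,.2],v=.2)
E
python3 - <<'E'
from h import *
T=np.load("w1.npy"); im=cv2.imread("pics/w1.png"); hs=cv2.cvtColor(im,cv2.COLOR_BGR2HSV); print(hs[49,290],hs[190,341],hs[80,290+45],hs[90,240],hs[148,525])
g=cv2.GaussianBlur(hs,(3,3),0)
m=((g[...,1]<128)&(g[...,2]>190)).astype(np.uint8)*255; dk=(g[...,2]<130).astype(np.uint8)*255
L=fit("wrist",blob(m,(290,49),42),.022,T)[:2]; s=fit("wrist",blob(m,(341,190),28),.022,T)[:2]; P=fit("wrist",blob(dk,(525,148),48),.032,T)[:2]
print(L,s,P)
for u in((125.4,210.5),(150.7,281)): print(ray("top",u,.022))
E
```

```text
[ 20 109 229] [ 19 113 224] [ 16 139 167] [ 16 142 180] [ 12 138  70]
(array([0.5907925 , 0.31245732]), np.float64(0.06360469153038754)) (array([0.44728083, 0.25726535]), np.float64(0.043340518926508156)) (array([0.49285399, 0.06665826]), np.float64(0.08980768969206704))
[0.59020121 0.31197294 0.022     ]
[0.44683877 0.25701615 0.022     ]
```

Run:
```python
from h import *
place([.5906,.3123],[.4923,.065],.037)
move_pose([.44,.285,.30],down(0)); wait(.2)
T=wristT(); im=read_camera("wrist"); t=read_camera("top")
cv2.imwrite("pics/c2.png",np.hstack([im[60:300,300:640],cv2.resize(t[190:310,100:350],None,fx=1.8,fy=2)])[:,:,::-1])
K=camera_info("wrist")["intrinsics"]; x=np.linalg.inv(T)@[.4923,.065,.054,1]; u=K@[x[0],-x[1],-x[2]]; u=(u[:2]/u[2]).round(); print(u)
for n,i,p,r,TT in(("wrist",im,(int(u[0]),int(u[1])),50,T),("top",t,(245,255),26,None)):
    g=cv2.GaussianBlur(cv2.cvtColor(i,cv2.COLOR_RGB2HSV),(3,3),0)
    m=((g[...,1]<133)&(g[...,2]>140)).astype(np.uint8)*255; print(n,fit(n,blob(m,p,r),.054,TT)[:2])
print(get_time())
```

```text
grip mm 65.49043478882261 30.000973641872406
False [0.49220806 0.06496906 0.03888564] [ 0.15440069  0.41937424 -0.30253239]
[536. 151.]
wrist (array([0.48608135, 0.04197695]), np.float64(0.05924306975831802))
top (array([0.5119916 , 0.10451106]), np.float64(0.021676986516606458))
23.9
```

View pics/c2.png

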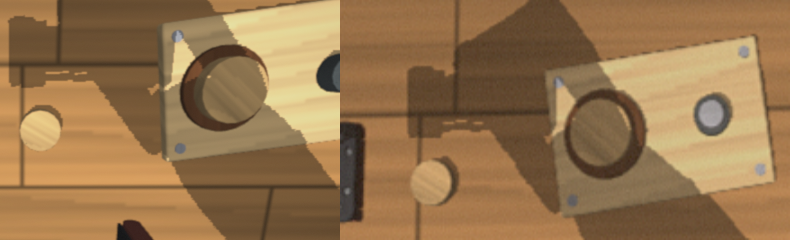

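The large disc lies inside the plate ring but in the arm's shadow, so my masks picked up the board instead. I'll move the arm out of the light and measure it again.

Run:
```python
from h import *
move_pose([.2,-.5,.3],down(0)); wait(.1)
t=read_camera("top"); cv2.imwrite("pics/t4.png",t[:,:,::-1])
g=cv2.GaussianBlur(cv2.cvtColor(t,cv2.COLOR_RGB2HSV),(3,3),0)
pl=blob((g[...,2]<135).astype(np.uint8)*255,(247,256),30)
print("plate outer",fit("top",pl,.032)[:2])
m=np.zeros(t.shape[:2],np.uint8); cv2.drawContours(m,[cv2.convexHull(pl)],-1,255,-1); m=cv2.erode(m,np.ones((3,3)))
L=((g[...,2]>150).astype(np.uint8)*255)&m
print("disc",fit("top",blob(L,(246,255),24),.054)[:2])
cv2.imwrite("pics/c3.png",cv2.resize(t[200:310,200:350],None,fx=5,fy=5)[:,:,::-1])
```

```text
plate outer (array([0.4893264 , 0.04652559]), np.float64(0.0499363822150049))
disc (array([0.49155696, 0.0641773 ]), np.float64(0.060673641619931454))
```

View pics/c3.png

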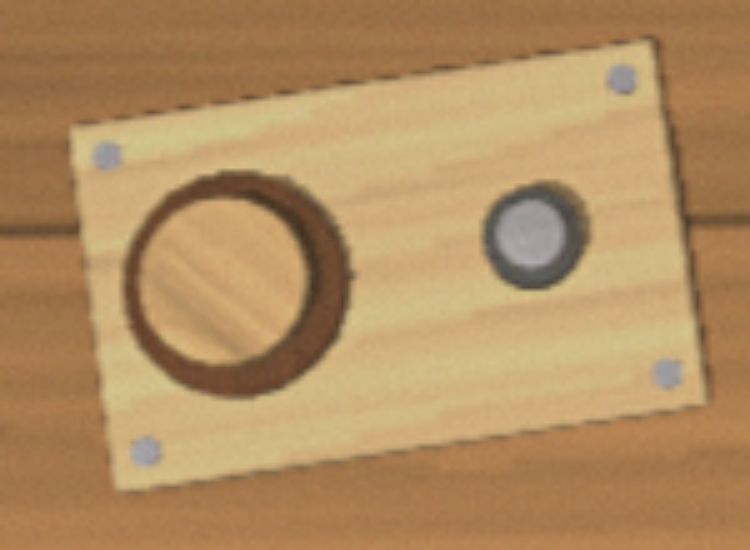

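Run:
```python
from h import *
print(ray("top",(200+237.5/5,200+284.5/5),.032),ray("top",(200+222.5/5,200+280.5/5),.054))
print(ray("top",(200+237.5/5,200+284.5/5),.032)[:2])
```

```text
[0.49146263 0.0620971  0.032     ] [0.49144262 0.06514849 0.054     ]
[0.49146263 0.0620971 ]
```

The large disc is within about 3 mm of the plate's centre. Now the small one.

Run:
```python
from h import *
place([.4472,.2571],[.4917,.0649],.0565)
move_pose([.2,-.5,.3],down(0)); wait(.2)
t=read_camera("top"); s=read_camera("side")
cv2.imwrite("pics/c4.png",np.hstack([cv2.resize(t[200:310,200:320],(400,367)),cv2.resize(s[170:290,220:350],(398,367))])[:,:,::-1])
print(get_time(),ray("top",(200,200),.076))
g=cv2.GaussianBlur(cv2.cvtColor(t,cv2.COLOR_RGB2HSV),(3,3),0)
m=((g[...,1]<127)&(g[...,2]>160)).astype(np.uint8)*255; print("mallet",fit("top",blob(m,(442,229),22),.086)[:2])
```

```text
grip mm 45.235227787007425 30.000160932540894
True [0.49185343 0.06476628 0.05891874] [-0.52626195 -1.03023382  4.50392391]
38.8583 [0.59989772 0.14888293 0.076     ]
mallet (array([ 0.53572284, -0.31619342]), np.float64(0.052162124983633686))
```

View pics/c4.png

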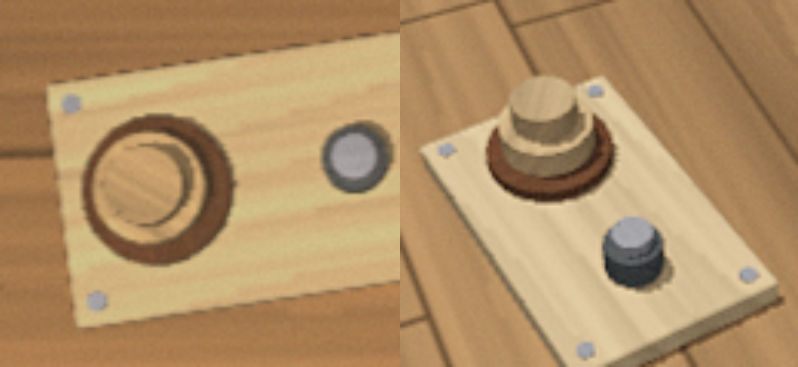

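The small disc lies flat and centred on the large one, the pin is seated, and the mallet is upright on its pad, so I'm handing in.

```bash
python3 -c "
from station import *
print(job_done())"
```

```text
the job is handed in; nothing more can be done
None
```

I handed the job in at about 39 s of the 72 s. By my camera checks the pin is home, the mallet stands upright near the centre of its pad, and both discs lie flat, with the large one within about 3 mm of the plate's centre and the small one centred on it; no verdict was returned.

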